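# Hold the spring-closed display door at its mark

## Robot

A 6-joint arm with a two-finger parallel gripper is mounted at the origin on the work surface. World frame = base frame: x ahead of the robot, y to its left, z up, the work surface at z = 0. Lengths are in mm, angles in degrees, forces in N, time in s.
With the tool pointing down it reaches from about 300 to 850 mm from the base axis. Payload 4.2 kg.
Tool frame: the origin (TCP) lies at the very end of the fingers, on their centre line; the grasp point (between the pads) lies 19 mm behind it; z points along the fingers, y is the direction in which the jaws open and shut (so a half turn about z gives the same grasp; the last joint's range is limited). The gripper opens to 91 mm and grips with 3 to 60 N. Pads are 32 mm wide; open, the fingers measure 118 mm over their backs; the gripper's body (76 mm by 178 mm) begins 60 mm behind the grasp point.
Start: joints at [-77.98, 18.312, 89.639, -0, 72.044, -1.146], TCP at [130.977, -559.9, 213.976] pointing down, gripper open.
Joint ranges: [-177.97, 177.97], [-48.28, 115.42], [12.27, 149.76], [-77.06, 257.06], [2.81, 150.46], [-146.56, 146.56]. Speed limits (degrees/s): [147.25, 147.25, 180, 180, 180, 180].

## Interface

Orientations are given as [roll, pitch, yaw] about the fixed x, y, z axes, in that order (R = Rz(yaw) Ry(pitch) Rx(roll)).
In Python, from workcell import telemetry, grab_frame, job gives the robot as it stands.
- The arm moves only by the tool drive_tool, never from a script. Its argument "moves" is a list of rows, each an object of numbers: "claw": the closure, from -1 (fully open) to 1 (shut); "dx", "dy", "dz": the shift along the tool's x, y, z in units of 20 mm (1.0 is 20 mm); "yaw": the turn about the tool's z in units of 0.15 rad (1.0 is 0.15 rad). In form: [{"claw": .., "dx": .., "dy": .., "dz": .., "yaw": ..}, ...]. A call has 1 to 5 rows; each row shifts and turns the pose as measured when the row begins, along the tool's axes as they then stand; what a row does not reach is not made up. A row lasts 1/8 s, in which the tool goes at most 62.5 mm and 10.7 degrees, less where a joint would pass 70% of its speed; a pose out of reach is approached as far as the arm can. A call with a number of a shift or a turn outside -1 to 1 is refused whole. A call with a gripper value outside its range is refused whole. The fingers move at their own pace and stop on an object; "grip_force" is the grip in N (left out, the last holds). Time passes only in rows, so rows that do not move let the fingers close. It gives the time, the measured TCP pose, the force and the opening at its end, in the units of the state.
- telemetry.state(): the state, without advancing time (a new reading comes with each control period).
- grab_frame(name): name is "side" or "top"; returns a dict with "color" (384x512x3 uint8, blue, green, red), "vertical_fov" (degrees; the focal length in pixels is half the picture's height over the tangent of half this angle, whatever the lens; pixels are square), "cx", "cy" (the principal point, pixels), "pose" (4x4, takes a point from camera to world coordinates). Camera axes: x right, y down, z forward; pixel columns grow to the right and rows downward; lengths in mm; the calibration is good to about 2 mm. A picture is of the moment at which its call begins. There is no depth.
- job.job_done(): hands the job in, once; it reports no verdict.
The state is a dict: "time_s": time; "qpos": joint angles; "qvel": joint speeds; "effort": joint torques, N m; "ee_pos": TCP position; "ee_rot": TCP orientation; "force": force on the tool from outside, world axes, zero at the start; "torque": the same for the moment, N m; "gripper_width": finger opening in mm.
Only numpy, scipy, OpenCV 4.12 (cv2) and the standard library are available. Lean on these libraries where they do the work, as an engineer would, in place of code of your own. Each camera call takes 0.05 s, during which the arm holds its last target.

## Task

The valve core tool standing in the tube in front of the display case bolts the sliding glass door: draw it straight up out of the tube and stand it tip down in the empty round cup. Then slide the self-closing door open by its upright pull until the pull lines up with the dark line across the cork top, and finish still holding the door there with the gripper, because it closes as soon as it is let go. Do not shift the caps, the lug nut cover or the tread gauge.

Things in the scene. Friction and masses are not known exactly. Their poses are not given: they have to be found in the camera images.
- tool_grip (a point): Handle centre of the loose valve core tool (40 to 90 g): matte steel rod 8 mm thick, 85 mm long, below a round dark steel handle 22 mm thick, 65 mm long. The point is on the axis, 118 mm above the tool's lower tip and 32 mm below its upper end; z runs up the tool. It starts nearly upright in the tube, where its rod blocks the door after about 10 mm.
- tool_tip (a point): Lower end of the tool's rod, on its axis, 118 mm below tool_grip; z runs up the tool.
- cup_in (a point): Centre of the inner floor of the empty round aluminium cup, fixed to the table: 4 mm above the table; inner diameter 56 mm at the mouth and 44 mm at the floor, rim 62 mm wide and 90 mm above the table. It stands left or right in front of the display case. A tool let go in it leans against the rim.
- door_handle (a point): Grip point of the door's upright pull: aluminium bar 12 mm wide (y, the sliding direction), 16 mm deep (x), rising 20 mm above this point and free for 39 mm below it. It stands 30 mm in front of the case's top, which is 25 mm lower than this point. Axes as the case: door opens along +y, x points to the back, z up.
- mark_line (a point): Front end of the mark: a flat dark steel line 5 mm wide and 70 mm long, lying on the case's cork top (150 mm above the table) and running straight back from its front edge along x. Axes as those of the case. The door is at the mark when the middle of the pull has the same y as this line; the opening needed is 70 to 130 mm.
- tube_rim (a point): Centre of the mouth of the upright steel tube in front of the display case that holds the tool at the start: 11 mm bore, 24 mm outer diameter, mouth 90 mm above the table, 45 mm deep, so the tool must rise more than 45 mm before it can move sideways. Fixed.
- case: Fixed aluminium and glass display case with cork top, 160 mm deep (x), 360 mm wide (y), 150 mm high; origin at the centre of its underside, front with the sliding door to -x (towards the robot). The door covers the -y half of the front when shut.
- door (a joint): Opening of the sliding glass door in m: 0 closed, 0.16 stop; grows as it slides to the case's +y (left as seen from the robot). A spring closes it: about 2 N when shut, growing by 4.5 N per 100 mm, plus 0.4 N of friction. Door 0.4 kg.
- skull_a: silver skull valve cap, loose bystander, 19 mm wide and 28 mm tall, origin at the centre of its underside, standing on the case's cork top.
- skull_b: silver skull valve cap, loose bystander, 19 mm wide and 28 mm tall, origin at the centre of its underside, standing on the case's cork top.
- skull_c: silver skull valve cap, loose bystander, 19 mm wide and 28 mm tall, origin at the centre of its underside, standing on the table in front of the case.
- dice_cap: pink dice valve cap, loose bystander, 17 mm cube on a short foot, 23 mm tall, origin at the centre of its underside, on the case's cork top.
- lug_cover: chrome lug nut cover, loose bystander, 32 mm wide, 36 mm tall, origin at the centre of its underside, on the case's cork top.
- tread_gauge: black plastic tread depth gauge, loose bystander, 30 x 110 x 10 mm, lying flat on the table in front of the case; origin at the centre of its underside.
- dish: square aluminium dish fixed to the table with two lug nut covers in it, 75 x 75 mm, 39 mm tall with its contents; origin at the centre of its underside; it stands on the other side from the cup; bystander.
Mind the look-alikes: they are no part of the job. Leave any blue look-alike of the part that bears cup_in alone.

How it is judged (in metres and radians):
On the way, in this order (a step that is already met when the one before it is completed fails the run):
1. the valve core tool stands tip down in the cup, let go (horizontal distance between tool_tip and cup_in below 0.03 m and height (world z) of tool_tip below 0.03 m and horizontal distance between tool_grip and cup_in below 0.055 m and height (world z) of tool_grip below 0.135 m and contact force between the fingers and core_tool below 0.1 N and contact force between core_tool and cup above 0.05 N and contact force between core_tool and door below 0.1 N), for 0.3 s.
2. the door's pull is lined up with the mark, held by the gripper (y of door_handle in the frame of mark_line between -0.008 and 0.008 m and contact force between the fingers and door above 1.5 N), for 0.3 s.
At the end, for the whole second after the job is handed in: Tool let go, resting in the cup: tip within 30 mm of the cup's axis and under 30 mm high, handle centre within 55 mm of the cup's axis, under 135 mm high, clear of the door. Pull within 8 mm of the mark line along the slide, door still, gripper fingers pressing on it with more than 1.5 N (all of step 1 and all of step 2 and velocity of joint door between -0.02 and 0.02 m/s); the arm keeps its last pose, push and grip.
It fails at once if a cap, the lug nut cover or the tread gauge shifted by more than 30 mm (distance of any of skull_a, skull_b, skull_c, dice_cap, lug_cover, tread_gauge from where it was at the start of the episode above 0.03 m).
It also fails if it takes over 48 s, if anything falls off the work surface, if the arm or the gripper's body presses on something with over 40 N, if the wrist force passes 120 N, or if a joint passes its speed limit or range.

## Working session

There is one attempt and no reset: what is moved stays moved. The work goes in short steps, Python scripts to look and compute and a tool call to move; the robot and the scene stay as the last step left them, time stands still between calls to the robot, and variables do not carry over. Pictures are saved under pics/ and viewed, and the job is handed in when it is done.

Besides the shell and the picture viewer there is one more tool, called after ">>>" as name(argument=value, ...) on one line, values as JSON. drive_tool: Moves the arm, as the interface text tells. Its arguments: {"type":"object","properties":{"moves":{"type":"array"},"grip_force":{"type":"number"}},"required":["moves"]}

```bash
ls; mkdir -p pics
python3 - <<'E'
from workcell import telemetry, grab_frame
import cv2
print(telemetry.state())
for n in("side","top"):
    f=grab_frame(n); cv2.imwrite(f"pics/{n}0.png",f["color"]); print(n,f["vertical_fov"],f["cx"],f["cy"],f["pose"])
E
```

```text
pics
{'time_s': 0.0, 'qpos': array([-7.79804137e+01,  1.83534438e+01,  8.97058038e+01, -1.52965748e-03,
        7.20447402e+01, -1.14446952e+00]), 'qvel': array([ 0.02941666, -0.03289694,  0.00214965,  0.04581195,  0.00921762,
        0.01310496]), 'effort': array([-1.88485123e-03, -4.12465596e+01, -2.31975585e+01,  7.25555490e-02,
        4.57476277e-02, -1.56275755e-04]), 'ee_pos': array([ 130.8520447 , -559.39514026,  213.10630123]), 'ee_rot': array([-1.79896004e+02, -6.22980620e-04,  1.31645282e+01]), 'force': array([0.06491636, 0.36779568, 0.16220465]), 'torque': array([ 0.02114453,  0.0120304 , -0.00119512]), 'gripper_width': 91.27479298599188}
side 54.82210835324712 257.07587539674876 186.96104772458358 [[-9.98048321e-01 -2.68242792e-02  5.63915584e-02  4.78794733e+02]
 [-5.89586011e-02  7.02345735e-01 -7.09390126e-01  5.58800067e+02]
 [-2.05774917e-02 -7.11330392e-01 -7.02556504e-01  6.52181205e+02]
 [ 0.00000000e+00  0.00000000e+00  0.00000000e+00  1.00000000e+00]]
top 55.41629923992648 260.26637182946337 197.09558480143787 [[-1.01792602e-02 -9.98702613e-01  4.98946213e-02  4.89401284e+02]
 [-9.99934509e-01  1.04274541e-02  4.71658308e-03 -6.74370898e+00]
 [-5.23073772e-03 -4.98433423e-02 -9.98743351e-01  8.47820841e+02]
 [ 0.00000000e+00  0.00000000e+00  0.00000000e+00  1.00000000e+00]]
```

View pics/side0.png

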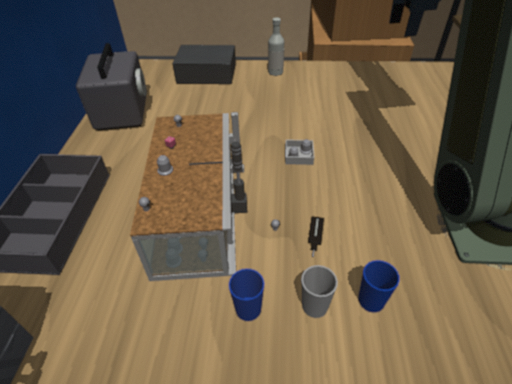

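View pics/top0.png

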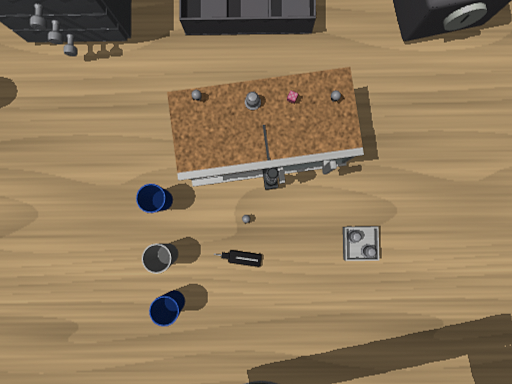

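Run:
```python
import cv2
for n,(r0,r1,c0,c1) in {"side0":(150,384,90,440),"top0":(60,330,60,440)}.items():
    i=cv2.imread(f"pics/{n}.png")[r0:r1,c0:c1]; cv2.imwrite(f"pics/{n}z.png",cv2.resize(i,None,fx=2.1,fy=2.1,interpolation=cv2.INTER_CUBIC))
```

```text
(no output)
```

View pics/side0z.png

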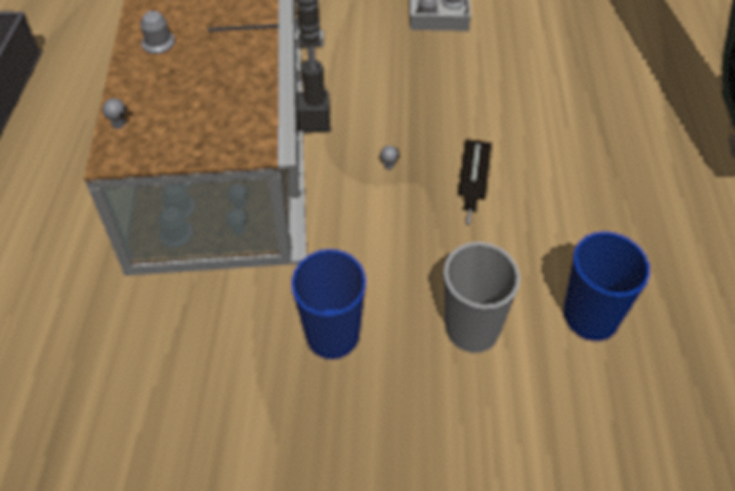

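View pics/top0z.png

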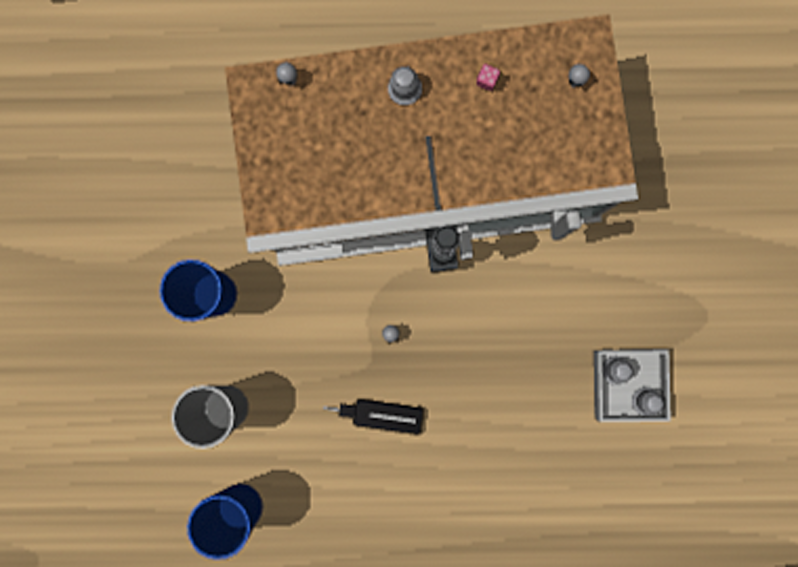

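Run:
```python
import cv2
for n,(r0,r1,c0,c1) in {"side0":(100,220,190,290),"top0":(110,200,230,370)}.items():
    i=cv2.imread(f"pics/{n}.png")[r0:r1,c0:c1]; cv2.imwrite(f"pics/{n}y.png",cv2.resize(i,None,fx=5,fy=5,interpolation=cv2.INTER_CUBIC))
```

```text
(no output)
```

View pics/side0y.png

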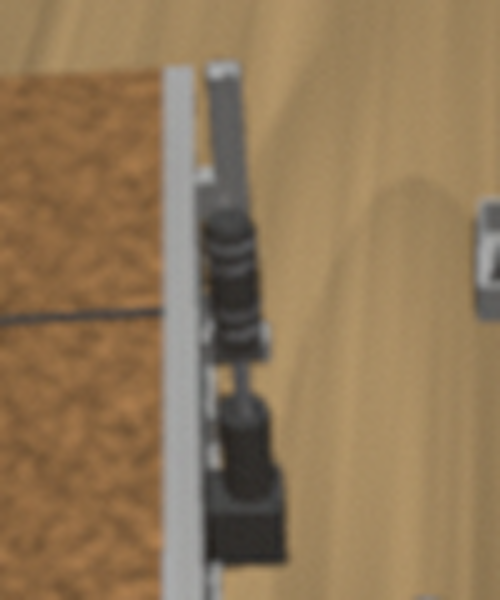

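View pics/top0y.png

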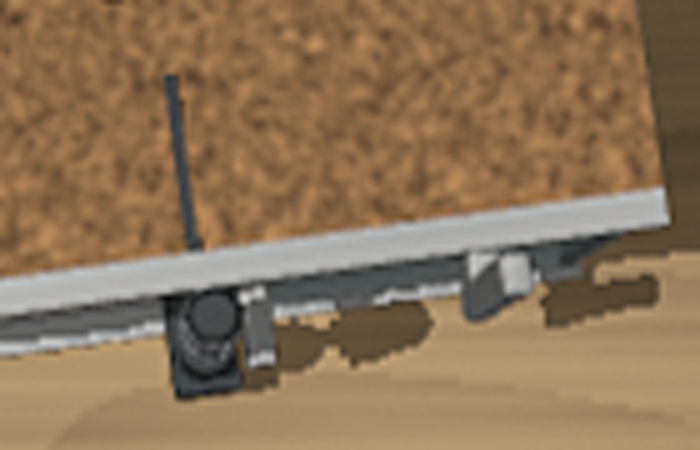

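```bash
cat > h.py <<'E'
import numpy as np, cv2
from workcell import telemetry, grab_frame
def ray(f,u,v):
    fl=192/np.tan(np.radians(f["vertical_fov"]/2)); d=np.array([(u-f["cx"])/fl,(v-f["cy"])/fl,1.]); P=f["pose"]
    return P[:3,3],P[:3,:3]@d
def onz(f,u,v,z):
    o,d=ray(f,u,v); return o+d*(z-o[2])/d[2]
def tri(f1,p1,f2,p2):
    o1,d1=ray(f1,*p1);o2,d2=ray(f2,*p2)
    A=np.array([d1,-d2]).T; s=np.linalg.lstsq(A,o2-o1,rcond=None)[0]
    a=o1+d1*s[0];b=o2+d2*s[1]; return (a+b)/2,np.linalg.norm(a-b)
def proj(f,p):
    fl=192/np.tan(np.radians(f["vertical_fov"]/2)); P=f["pose"]; c=P[:3,:3].T@(np.array(p)-P[:3,3]); return c[0]/c[2]*fl+f["cx"],c[1]/c[2]*fl+f["cy"]
E
python3 - <<'E'
from h import *
np.set_printoptions(precision=1,suppress=True)
t=grab_frame("top"); s=grab_frame("side")
# cork mask & line
hsv=cv2.cvtColor(t["color"],cv2.COLOR_BGR2HSV)
pts=[(178,178),(363,152.5)]
L,R=[onz(t,*p,150) for p in pts]; print("front edge",L,R,np.degrees(np.arctan2((L-R)[0],(L-R)[1])),np.linalg.norm(L-R))
a=onz(t,264.3,125.5,150);b=onz(t,268.6,159,150);print("mark",a,b,np.linalg.norm(a-b),np.degrees(np.arctan2((a-b)[1],(a-b)[0])))
print("mark side",onz(s,190+0,163.5,150),onz(s,222.5,162.3,150))
print("toolTop z195",onz(t,272.6,172.6,195),onz(s,236,143,195),tri(t,(272.6,172.6),s,(236,143)))
print("pullTop",onz(t,333.4,164,195),onz(s,234.8,114,195),tri(t,(333.4,164),s,(234.8,114)))
# cup: rim in top
g=t["color"].astype(int); m=((g.max(2)-g.min(2))<14)[225:290,130:185]; 
c,_=cv2.findContours(m.astype('uint8'),cv2.RETR_EXTERNAL,cv2.CHAIN_APPROX_NONE); c=max(c,key=cv2.contourArea);x,y,w,h=cv2.boundingRect(c);print("cup box",x+130,y+225,w,h)
print("cup z90",onz(t,157.1,258,90))
for u,v in[(157,258)]:pass
print("cup side",onz(s,318.5,150+270/2.1,90))
for n,p in dict(tubemouthside=(190+242/5,100+400/5)).items(): print(n,onz(s,*p,90))
print("gauge ends z10",onz(t,218,253.5,10),onz(t,263,260,10)); print("skullc",onz(t,247,219,20))
E
```

```text
front edge [562.6 154.  150. ] [ 607.9 -201.6  150. ] -7.267413842311313 358.44580848696256
mark [662.5 -12.6 150. ] [597.4 -20.2 150. ] 65.59673733096629 6.6190078812695
mark side [662.3 -12.1 150. ] [595.2 -18.3 150. ]
toolTop z195 [565.8 -26.2 195. ] [565.  -26.2 195. ] (array([565.4, -26.2, 195. ]), np.float64(0.7168045743791798))
pullTop [ 580.1 -135.5  195. ] [ 578. -129.  195.] (array([ 579.9, -136.5,  190.1]), np.float64(1.7231415004136497))
cup box 142 244 36 29
cup z90 [403.8 210.8  90. ]
cup side [405.  211.2  90. ]
tubemouthside [566.4 -29.1  90. ]
gauge ends z10 [403.6  94.8  10. ] [387.9  -7.5  10. ]
skullc [481.5  27.7  20. ]
```

>>> drive_tool(moves=[{"claw": -1,"dx": 0.5,"dy": -0.5,"dz": -0.7,"yaw": 0.72},{"claw": -1,"dx": 1,"dy": -0.96,"dz": -0.5,"yaw": 0},{"claw": -1,"dx": 1,"dy": -0.96,"dz": -0.3,"yaw": 0},{"claw": -1,"dx": 1,"dy": -0.96,"dz": 0,"yaw": 0},{"claw": -1,"dx": 1,"dy": -0.96,"dz": 0,"yaw": 0}])

```text
time_s: 0.82
ee_pos: [209.7, -459.9, 242.9]
ee_rot: [-179.8, 0.0, 6.6]
force: [0.3, -0.2, -0.1]
gripper_width: 91.4
```

>>> drive_tool(moves=[{"claw": -1,"dx": 1,"dy": -0.96},{"claw": -1,"dx": 1,"dy": -0.96},{"claw": -1,"dx": 1,"dy": -0.96},{"claw": -1,"dx": 1,"dy": -0.96},{"claw": -1,"dx": 1,"dy": -0.96}])

```text
validation failed for argument at $.mo...
```

>>> drive_tool(moves=[{"claw": -1,"dx": 1,"dy": -0.96},{"claw": -1,"dx": 1,"dy": -0.96},{"claw": -1,"dx": 1,"dy": -0.96},{"claw": -1,"dx": 1,"dy": -0.96},{"claw": -1,"dx": 1,"dy": -0.96}])

```text
validation failed for argument at $.mo...
```

>>> drive_tool(moves=[{"claw": -1,"dx": 1,"dy": -0.96},{"claw": -1,"dx": 1,"dy": -0.96},{"claw": -1,"dx": 1,"dy": -0.96},{"claw": -1,"dx": 1,"dy": -0.96},{"claw": -1,"dx": 0,"dy": 0}])

```text
validation failed for argument at $.mo...
```

All keys are needed per row.

>>> drive_tool(moves=[{"claw": -1,"dx": 1,"dy": -0.96,"dz": 0,"yaw": 0},{"claw": -1,"dx": 1,"dy": -0.96,"dz": 0,"yaw": 0},{"claw": -1,"dx": 1,"dy": -0.96,"dz": 0,"yaw": 0},{"claw": -1,"dx": 1,"dy": -0.96,"dz": 0,"yaw": 0},{"claw": -1,"dx": 1,"dy": -0.96,"dz": 0,"yaw": 0}])

```text
time_s: 1.45
ee_pos: [300.3, -348.8, 242.7]
ee_rot: [-179.7, 0.0, 6.5]
force: [-0.9, 0.3, 0.8]
gripper_width: 91.1
```

>>> drive_tool(moves=[{"claw": -1,"dx": 1,"dy": -0.96,"dz": 0,"yaw": 0},{"claw": -1,"dx": 1,"dy": -0.96,"dz": 0,"yaw": 0},{"claw": -1,"dx": 1,"dy": -0.96,"dz": 0,"yaw": 0},{"claw": -1,"dx": 1,"dy": -0.96,"dz": 0,"yaw": 0},{"claw": -1,"dx": 1,"dy": -0.96,"dz": 0,"yaw": 0}])

```text
time_s: 2.08
ee_pos: [390.8, -237.7, 242.6]
ee_rot: [-179.7, 0.1, 6.5]
force: [0.7, -0.5, 0.0]
gripper_width: 91.4
```

>>> drive_tool(moves=[{"claw": -1,"dx": 1,"dy": -0.96,"dz": 0,"yaw": 0},{"claw": -1,"dx": 1,"dy": -0.96,"dz": 0,"yaw": 0},{"claw": -1,"dx": 1,"dy": -0.96,"dz": 0,"yaw": 0},{"claw": -1,"dx": 1,"dy": -0.96,"dz": 0,"yaw": 0},{"claw": -1,"dx": 0,"dy": 0,"dz": 0,"yaw": 0}])

```text
time_s: 2.7
ee_pos: [463.8, -148.0, 242.2]
ee_rot: [-179.7, 0.1, 6.7]
force: [0.0, -0.4, -0.2]
gripper_width: 91.1
```

>>> drive_tool(moves=[{"claw": -1,"dx": 1,"dy": -0.95,"dz": 0,"yaw": 0},{"claw": -1,"dx": 1,"dy": -0.95,"dz": 0,"yaw": 0},{"claw": -1,"dx": 1,"dy": -0.95,"dz": 0,"yaw": 0},{"claw": -1,"dx": 1,"dy": -0.95,"dz": 0,"yaw": 0},{"claw": -1,"dx": 1,"dy": -0.95,"dz": 0,"yaw": 0}])

```text
time_s: 3.32
ee_pos: [550.7, -44.7, 241.8]
ee_rot: [-179.8, 0.4, 6.4]
force: [-0.3, 0.0, 0.4]
gripper_width: 91.2
```

>>> drive_tool(moves=[{"claw": -1,"dx": 0.7,"dy": -0.65,"dz": 0,"yaw": 0},{"claw": -1,"dx": 0,"dy": 0,"dz": 0,"yaw": 0}])

```text
time_s: 3.58
ee_pos: [563.5, -30.3, 241.2]
ee_rot: [-179.9, 0.5, 6.4]
force: [-1.1, -0.1, -0.4]
gripper_width: 91.0
```

Run:
```python
from h import *
s=grab_frame("side"); i=s["color"][80:230,170:320]; cv2.imwrite("pics/s1.png",cv2.resize(i,None,fx=4,fy=4,interpolation=cv2.INTER_CUBIC))
st=telemetry.state();print(st["ee_pos"],st["ee_rot"])
print(proj(s,st["ee_pos"]),proj(s,[565.5,-26.5,195]))
```

```text
[562.97397386 -30.7682899  241.30319495] [-179.90382678    0.48699185    6.38645864]
(np.float64(235.84986155947112), np.float64(122.41477083308028)) (np.float64(235.78976289010353), np.float64(142.90944794035906))
```

View pics/s1.png

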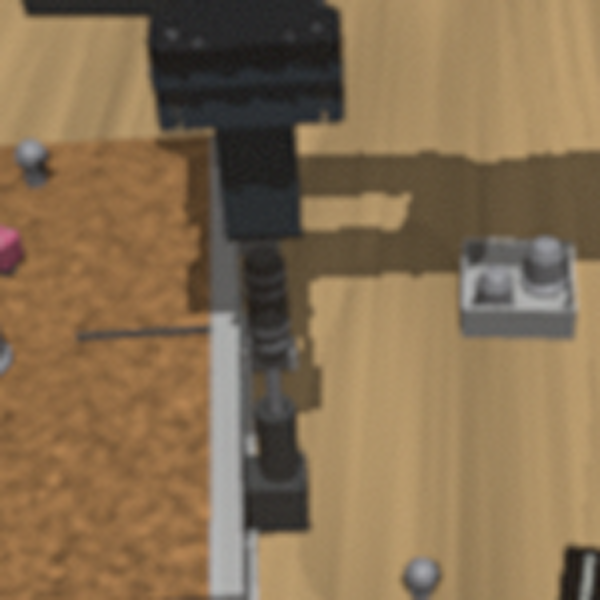

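>>> drive_tool(moves=[{"claw": -1,"dx": 0.15,"dy": -0.2,"dz": 0.8,"yaw": 0},{"claw": -1,"dx": 0,"dy": 0,"dz": 1,"yaw": 0},{"claw": -1,"dx": 0,"dy": 0,"dz": 1,"yaw": 0},{"claw": -1,"dx": 0,"dy": 0,"dz": 1,"yaw": 0},{"claw": -1,"dx": 0,"dy": 0,"dz": 0.5,"yaw": 0}])

```text
time_s: 4.25
ee_pos: [561.3, -29.3, 149.9]
ee_rot: [-180.0, 0.7, 6.2]
force: [-0.4, 0.3, -0.6]
gripper_width: 91.2
```

>>> drive_tool(moves=[{"claw": -1,"dx": 0.2,"dy": -0.1,"dz": -0.1,"yaw": 0},{"claw": 0,"dx": 0,"dy": 0,"dz": 0,"yaw": 0}])

```text
time_s: 4.5
ee_pos: [564.9, -27.1, 151.5]
ee_rot: [-179.9, 0.7, 6.1]
force: [0.5, 0.2, -0.8]
gripper_width: 83.9
```

Run:
```python
from h import *
s=grab_frame("side"); i=s["color"][80:230,170:320]
t=grab_frame("top"); j=t["color"][120:240,200:320]; cv2.imwrite("pics/s2.png",np.hstack([cv2.resize(i,(390,390),interpolation=cv2.INTER_CUBIC),cv2.resize(j,(390,390),interpolation=cv2.INTER_CUBIC)]))
st=telemetry.state();print(st["ee_pos"],st["ee_rot"],st["gripper_width"],st["force"])
```

```text
[564.55207352 -27.16892021 151.5245288 ] [-179.94197149    0.74138259    6.1178213 ] 76.04764501156171 [ 0.27789749 -0.14903369  0.07568072]
```

View pics/s2.png

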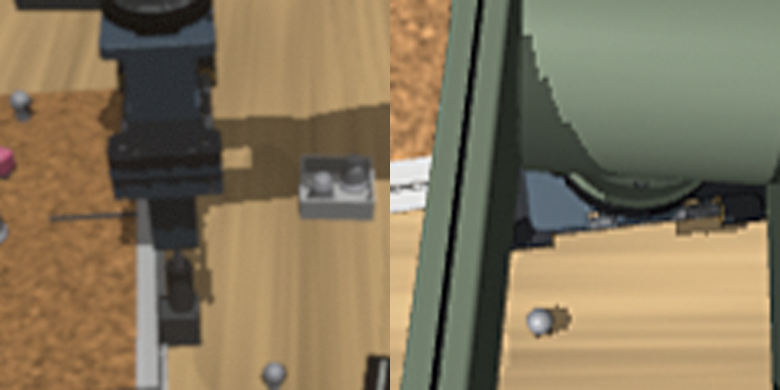

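>>> drive_tool(grip_force=20, moves=[{"claw": 1,"dx": 0,"dy": 0,"dz": 0,"yaw": 0},{"claw": 1,"dx": 0,"dy": 0,"dz": 0,"yaw": 0},{"claw": 1,"dx": 0,"dy": 0,"dz": 0,"yaw": 0},{"claw": 1,"dx": 0,"dy": 0,"dz": 0,"yaw": 0},{"claw": 1,"dx": 0,"dy": 0,"dz": 0,"yaw": 0}])

```text
time_s: 5.22
ee_pos: [565.1, -27.2, 152.8]
ee_rot: [-180.0, 0.6, 6.1]
force: [0.2, 0.6, 1.1]
gripper_width: 26.3
```

>>> drive_tool(moves=[{"claw": 1,"dx": 0,"dy": 0,"dz": 0,"yaw": 0},{"claw": 1,"dx": 0,"dy": 0,"dz": 0,"yaw": 0},{"claw": 1,"dx": 0,"dy": 0,"dz": 0,"yaw": 0}])

```text
time_s: 5.6
ee_pos: [565.1, -27.2, 152.8]
ee_rot: [-180.0, 0.6, 6.1]
force: [-0.1, 0.1, -0.3]
gripper_width: 21.4
```

Gripped (21.4 mm). Lift straight up slowly at first.

>>> drive_tool(moves=[{"claw": 1,"dx": 0,"dy": 0,"dz": -0.4,"yaw": 0},{"claw": 1,"dx": 0,"dy": 0,"dz": -0.5,"yaw": 0},{"claw": 1,"dx": 0,"dy": 0,"dz": -0.5,"yaw": 0},{"claw": 1,"dx": 0,"dy": 0,"dz": -0.5,"yaw": 0},{"claw": 1,"dx": 0,"dy": 0,"dz": -0.5,"yaw": 0}])

```text
time_s: 6.22
ee_pos: [565.6, -27.2, 204.0]
ee_rot: [-180.0, 0.6, 6.1]
force: [-0.0, 0.9, 0.1]
gripper_width: 21.5
```

>>> drive_tool(moves=[{"claw": 1,"dx": 0,"dy": 0,"dz": -0.6,"yaw": 0},{"claw": 1,"dx": 0,"dy": 0,"dz": -0.6,"yaw": 0},{"claw": 1,"dx": 0,"dy": 0,"dz": -0.6,"yaw": 0},{"claw": 1,"dx": 0,"dy": 0,"dz": -0.5,"yaw": 0},{"claw": 1,"dx": 0,"dy": 0,"dz": 0,"yaw": 0}])

```text
time_s: 6.85
ee_pos: [566.7, -27.1, 254.7]
ee_rot: [-180.0, 0.5, 6.1]
force: [-0.3, -0.0, -0.4]
gripper_width: 21.5
```

Run:
```python
from h import *
s=grab_frame("side"); i=s["color"][80:230,170:320]
cv2.imwrite("pics/s3.png",cv2.resize(i,None,fx=4,fy=4,interpolation=cv2.INTER_CUBIC))
st=telemetry.state();p=st["ee_pos"];print(p,st["ee_rot"],st["gripper_width"],st["force"])
print(proj(s,p+[0,0,11-118]), proj(s,p))
```

```text
[566.37264795 -27.12229094 254.11668936] [-179.98462155    0.52172804    6.12531514] 21.509041778866973 [-0.145181  -0.175418  -0.5427448]
(np.float64(236.79882915384908), np.float64(160.8911736133256)) (np.float64(233.45791997367454), np.float64(117.85092024493608))
```

View pics/s3.png

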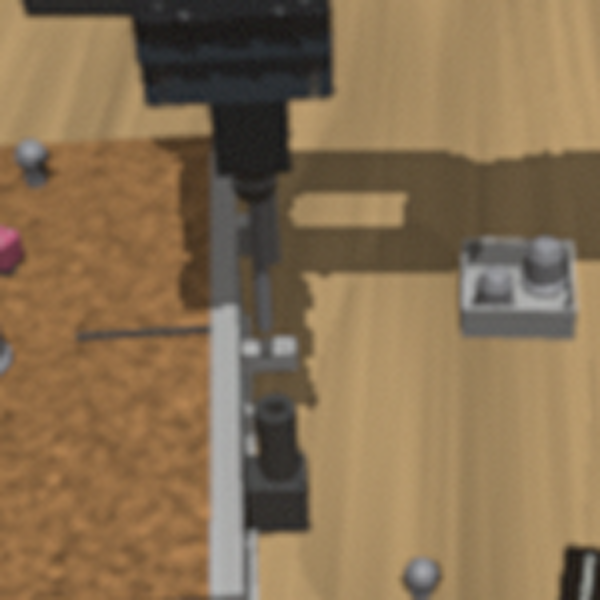

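>>> drive_tool(moves=[{"claw": 1,"dx": -0.3,"dy": -0.5,"dz": 0,"yaw": 0},{"claw": 1,"dx": -0.52,"dy": -0.97,"dz": 0,"yaw": 0},{"claw": 1,"dx": -0.52,"dy": -0.97,"dz": 0,"yaw": 0},{"claw": 1,"dx": -0.52,"dy": -0.97,"dz": 0,"yaw": 0},{"claw": 1,"dx": -0.52,"dy": -0.97,"dz": 0,"yaw": 0}])

```text
time_s: 7.52
ee_pos: [504.0, 60.7, 252.8]
ee_rot: [-179.9, 0.8, 6.1]
force: [-0.2, 0.3, -0.5]
gripper_width: 21.2
```

>>> drive_tool(moves=[{"claw": 1,"dx": -0.52,"dy": -0.97,"dz": 0,"yaw": 0},{"claw": 1,"dx": -0.52,"dy": -0.97,"dz": 0,"yaw": 0},{"claw": 1,"dx": -0.52,"dy": -0.97,"dz": 0,"yaw": 0},{"claw": 1,"dx": -0.52,"dy": -0.97,"dz": 0,"yaw": 0},{"claw": 1,"dx": -0.52,"dy": -0.97,"dz": 0,"yaw": 0}])

```text
time_s: 8.15
ee_pos: [432.8, 159.4, 253.9]
ee_rot: [-179.8, 0.9, 6.4]
force: [-0.4, 0.3, -0.3]
gripper_width: 21.0
```

>>> drive_tool(moves=[{"claw": 1,"dx": -0.52,"dy": -0.97,"dz": 0,"yaw": 0},{"claw": 1,"dx": -0.52,"dy": -0.97,"dz": 0,"yaw": 0},{"claw": 1,"dx": -0.3,"dy": -0.5,"dz": 0,"yaw": 0},{"claw": 1,"dx": 0,"dy": 0,"dz": 0,"yaw": 0}])

```text
time_s: 8.65
ee_pos: [394.0, 209.2, 254.6]
ee_rot: [-179.7, 0.9, 6.8]
force: [-0.4, 0.1, -1.4]
gripper_width: 21.1
```

>>> drive_tool(moves=[{"claw": 1,"dx": 0.5,"dy": -0.05,"dz": 0,"yaw": 0},{"claw": 1,"dx": 0,"dy": 0,"dz": 0,"yaw": 0}])

```text
time_s: 8.9
ee_pos: [405.0, 211.1, 254.5]
ee_rot: [-179.8, 0.9, 6.8]
force: [-0.9, 0.3, 1.0]
gripper_width: 21.4
```

Run:
```python
from h import *
s=grab_frame("side"); i=s["color"][180:340,220:420]
cv2.imwrite("pics/s4.png",cv2.resize(i,None,fx=4,fy=3.7,interpolation=cv2.INTER_CUBIC))
t=grab_frame("top"); i=t["color"][180:330,110:310]
cv2.imwrite("pics/t4.png",cv2.resize(i,None,fx=4,fy=4,interpolation=cv2.INTER_CUBIC))
st=telemetry.state();p=st["ee_pos"];print(p,st["ee_rot"],st["gripper_width"],st["force"])
print(proj(s,p+[0,0,11-118]), proj(s,p), proj(s,[404.5,211,90]))
```

```text
[404.33013054 210.82780219 254.44190419] [-179.78091257    0.91478092    6.74223717] 21.38307801451344 [-0.18811497  0.56119893  0.29770803]
(np.float64(322.3011349436616), np.float64(259.26262623545483)) (np.float64(330.1313865517703), np.float64(215.69876196491686)) (np.float64(318.7657486994496), np.float64(278.49571791681234))
```

View pics/s4.png

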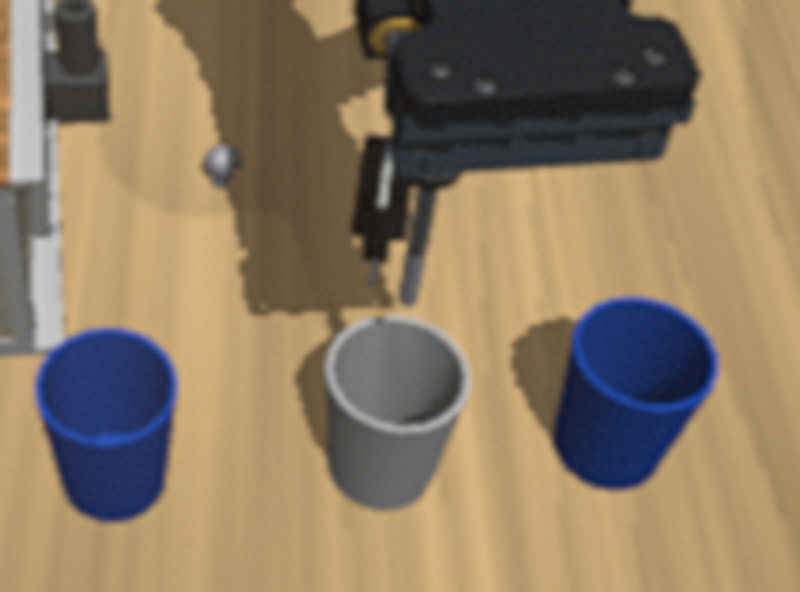

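View pics/t4.png

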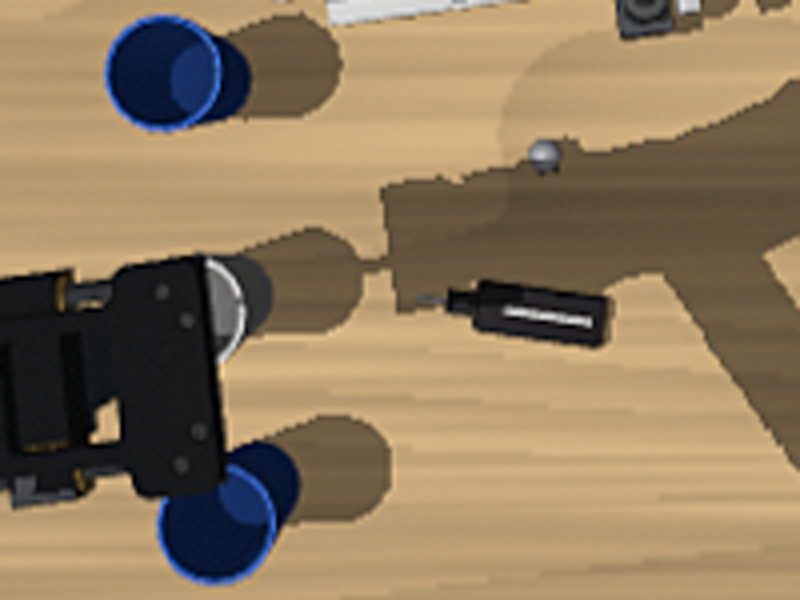

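>>> drive_tool(moves=[{"claw": 1,"dx": 0,"dy": 0,"dz": 0.6,"yaw": 0},{"claw": 1,"dx": 0,"dy": 0,"dz": 0.9,"yaw": 0},{"claw": 1,"dx": 0,"dy": 0,"dz": 0.9,"yaw": 0},{"claw": 1,"dx": 0,"dy": 0,"dz": 0.9,"yaw": 0},{"claw": 1,"dx": 0,"dy": 0,"dz": 0,"yaw": 0}])

```text
time_s: 9.62
ee_pos: [402.4, 209.1, 183.3]
ee_rot: [-179.9, 1.1, 6.6]
force: [0.1, 0.1, -0.7]
gripper_width: 21.6
```

>>> drive_tool(moves=[{"claw": 1,"dx": 0.1,"dy": -0.1,"dz": 0.7,"yaw": 0},{"claw": 1,"dx": 0,"dy": 0,"dz": 0.8,"yaw": 0},{"claw": 1,"dx": 0.1,"dy": -0.1,"dz": 0.8,"yaw": 0},{"claw": 1,"dx": 0,"dy": 0,"dz": 0.4,"yaw": 0},{"claw": 1,"dx": 0,"dy": 0,"dz": 0,"yaw": 0}])

```text
time_s: 10.25
ee_pos: [406.3, 214.3, 127.3]
ee_rot: [-179.8, 1.0, 6.6]
force: [-0.8, 0.1, 0.1]
gripper_width: 21.4
```

>>> drive_tool(moves=[{"claw": 1,"dx": -0.05,"dy": 0.1,"dz": 0.25,"yaw": 0},{"claw": 1,"dx": 0,"dy": 0,"dz": 0.15,"yaw": 0},{"claw": 1,"dx": 0,"dy": 0,"dz": 0,"yaw": 0}])

```text
time_s: 10.62
ee_pos: [406.1, 212.3, 119.8]
ee_rot: [-179.8, 0.8, 6.6]
force: [0.1, -1.0, -0.4]
gripper_width: 21.4
```

Run:
```python
from h import *
s=grab_frame("side"); i=s["color"][180:340,220:420]
cv2.imwrite("pics/s5.png",cv2.resize(i,None,fx=4,fy=3.7,interpolation=cv2.INTER_CUBIC))
st=telemetry.state();p=st["ee_pos"];print(p,st["ee_rot"],st["gripper_width"],st["force"])
```

```text
[406.18894535 212.33204423 119.96276564] [-179.75426974    0.80092755    6.5576442 ] 21.555801258378402 [-0.03485174  0.92258188 -0.94674485]
```

View pics/s5.png

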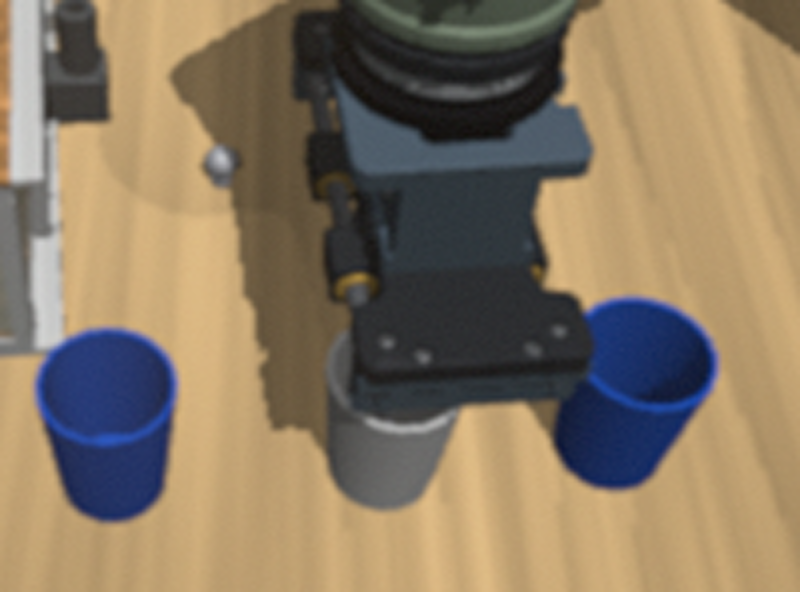

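>>> drive_tool(moves=[{"claw": 1,"dx": 0,"dy": 0,"dz": 0.15,"yaw": 0},{"claw": -1,"dx": 0,"dy": 0,"dz": 0,"yaw": 0},{"claw": -1,"dx": 0,"dy": 0,"dz": 0,"yaw": 0},{"claw": -1,"dx": 0,"dy": 0,"dz": 0,"yaw": 0},{"claw": -1,"dx": 0,"dy": 0,"dz": 0,"yaw": 0}])

```text
time_s: 11.3
ee_pos: [406.7, 212.6, 117.4]
ee_rot: [-179.7, 0.7, 6.6]
force: [-0.2, 0.7, 0.2]
gripper_width: 58.7
```

>>> drive_tool(moves=[{"claw": -1,"dx": 0,"dy": 0,"dz": 0,"yaw": 0},{"claw": -1,"dx": 0,"dy": 0,"dz": 0,"yaw": 0},{"claw": -1,"dx": 0,"dy": 0,"dz": 0,"yaw": 0}])

```text
time_s: 11.68
ee_pos: [406.7, 212.6, 117.4]
ee_rot: [-179.7, 0.7, 6.6]
force: [-0.9, 0.3, -1.2]
gripper_width: 88.3
```

>>> drive_tool(moves=[{"claw": -1,"dx": 0,"dy": 0,"dz": -0.8,"yaw": 0},{"claw": -1,"dx": 0,"dy": 0,"dz": -1,"yaw": 0},{"claw": -1,"dx": 0,"dy": 0,"dz": -1,"yaw": 0},{"claw": -1,"dx": 0,"dy": 0,"dz": -1,"yaw": 0},{"claw": -1,"dx": 0,"dy": 0,"dz": -1,"yaw": 0}])

```text
time_s: 12.3
ee_pos: [406.7, 211.7, 214.5]
ee_rot: [-179.8, 1.0, 6.6]
force: [0.1, 0.6, 0.1]
gripper_width: 91.1
```

>>> drive_tool(moves=[{"claw": -1,"dx": 0,"dy": 0,"dz": -1,"yaw": 0},{"claw": -1,"dx": 0,"dy": 0,"dz": -1,"yaw": 0},{"claw": -1,"dx": 0,"dy": 0,"dz": 0,"yaw": 0}])

```text
time_s: 12.68
ee_pos: [407.9, 211.8, 257.0]
ee_rot: [-179.8, 0.8, 6.6]
force: [0.1, -1.1, -0.4]
gripper_width: 91.4
```

Run:
```python
from h import *
s=grab_frame("side"); i=s["color"][180:340,220:420]
cv2.imwrite("pics/s6.png",cv2.resize(i,None,fx=4,fy=3.7,interpolation=cv2.INTER_CUBIC))
st=telemetry.state();p=st["ee_pos"];print(p,st["ee_rot"],st["gripper_width"],st["force"])
```

```text
[407.24236508 211.53703675 255.92269683] [-179.80469442    0.93807625    6.56042193] 91.05342224526946 [ 0.03876666 -0.11315276 -0.14692596]
```

View pics/s6.png

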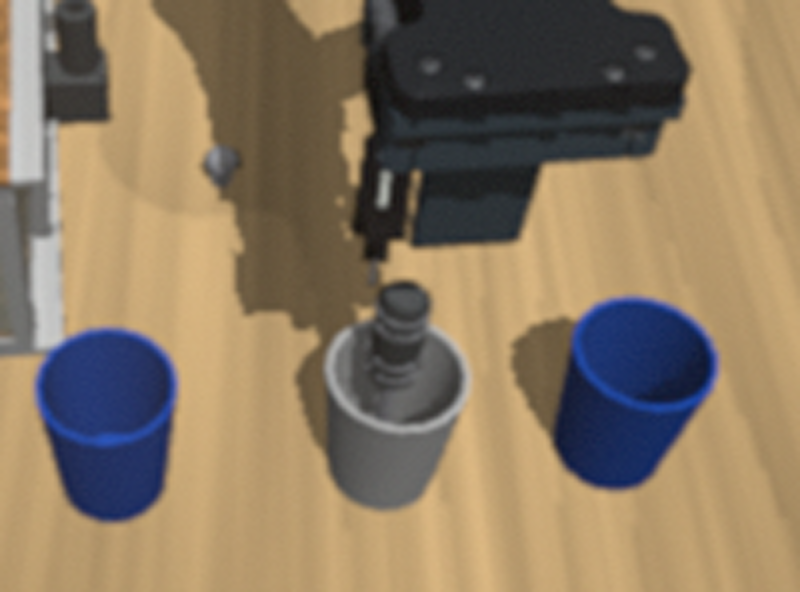

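>>> drive_tool(moves=[{"claw": -1,"dx": 0.2,"dy": 0.6,"dz": 0,"yaw": 0},{"claw": -1,"dx": 0.35,"dy": 1,"dz": 0,"yaw": 0},{"claw": -1,"dx": 0.35,"dy": 1,"dz": 0,"yaw": 0},{"claw": -1,"dx": 0.35,"dy": 1,"dz": 0,"yaw": 0},{"claw": -1,"dx": 0.35,"dy": 1,"dz": 0,"yaw": 0}])

```text
time_s: 13.35
ee_pos: [448.7, 118.4, 249.7]
ee_rot: [180.0, 1.5, 6.7]
force: [0.1, -0.5, 0.7]
gripper_width: 91.2
```

>>> drive_tool(moves=[{"claw": -1,"dx": 0.35,"dy": 1,"dz": 0,"yaw": 0},{"claw": -1,"dx": 0.35,"dy": 1,"dz": 0,"yaw": 0},{"claw": -1,"dx": 0.35,"dy": 1,"dz": 0,"yaw": 0},{"claw": -1,"dx": 0.35,"dy": 1,"dz": 0,"yaw": 0},{"claw": -1,"dx": 0.35,"dy": 1,"dz": 0,"yaw": 0}])

```text
time_s: 13.98
ee_pos: [494.0, 15.2, 242.8]
ee_rot: [179.9, 2.1, 6.6]
force: [-0.7, -0.2, -0.4]
gripper_width: 91.4
```

>>> drive_tool(moves=[{"claw": -1,"dx": 0.35,"dy": 1,"dz": 0,"yaw": 0},{"claw": -1,"dx": 0.35,"dy": 1,"dz": 0,"yaw": 0},{"claw": -1,"dx": 0.35,"dy": 1,"dz": 0,"yaw": 0},{"claw": -1,"dx": 0.35,"dy": 1,"dz": 0,"yaw": 0},{"claw": -1,"dx": 0.35,"dy": 1,"dz": 0,"yaw": 0}])

```text
time_s: 14.6
ee_pos: [539.8, -87.6, 237.0]
ee_rot: [179.9, 2.6, 6.5]
force: [-0.8, 0.2, -0.4]
gripper_width: 90.5
```

>>> drive_tool(moves=[{"claw": -1,"dx": 0.35,"dy": 1,"dz": 0,"yaw": 0},{"claw": -1,"dx": 0.3,"dy": 0.7,"dz": 0,"yaw": -0.05},{"claw": -1,"dx": 0,"dy": 0,"dz": 0,"yaw": 0}])

```text
time_s: 14.98
ee_pos: [558.3, -123.6, 236.0]
ee_rot: [180.0, 2.6, 6.8]
force: [0.1, 0.0, -0.0]
gripper_width: 90.9
```

Run:
```python
from h import *
s=grab_frame("side"); i=s["color"][70:190,160:310]
cv2.imwrite("pics/s7.png",cv2.resize(i,None,fx=5,fy=5,interpolation=cv2.INTER_CUBIC))
st=telemetry.state();p=st["ee_pos"];print(p,st["ee_rot"],st["gripper_width"],st["force"])
```

```text
[ 557.98352501 -123.10996291  235.98377725] [179.98832692   2.61891148   6.84593367] 91.16245638941606 [-0.25174681  0.26929274  0.22864443]
```

View pics/s7.png

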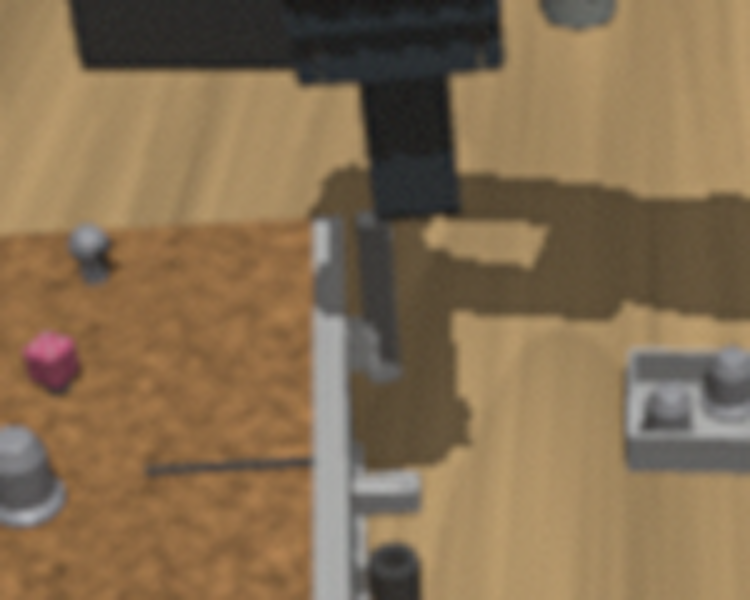

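>>> drive_tool(moves=[{"claw": -1,"dx": 0.9,"dy": 0.65,"dz": 0,"yaw": 0},{"claw": -1,"dx": 0,"dy": 0,"dz": 0,"yaw": 0}])

```text
time_s: 15.28
ee_pos: [577.0, -132.6, 235.5]
ee_rot: [-179.9, 2.7, 6.9]
force: [-0.9, 0.5, -0.3]
gripper_width: 90.8
```

Run:
```python
from h import *
s=grab_frame("side"); i=s["color"][70:190,160:310]
cv2.imwrite("pics/s8.png",cv2.resize(i,None,fx=5,fy=5,interpolation=cv2.INTER_CUBIC))
st=telemetry.state();p=st["ee_pos"];print(p,st["ee_rot"],st["gripper_width"],st["force"])
print(proj(s,p),proj(s,p+[0,0,-40]))
```

```text
[ 576.24123896 -132.11154815  235.70888721] [-179.91521681    2.68614923    6.94271612] 91.48923477666742 [-0.77535541 -0.18151987  0.10623773]
(np.float64(234.55287119200364), np.float64(96.95423306311241)) (np.float64(235.701545319533), np.float64(112.95735791887232))
```

View pics/s8.png

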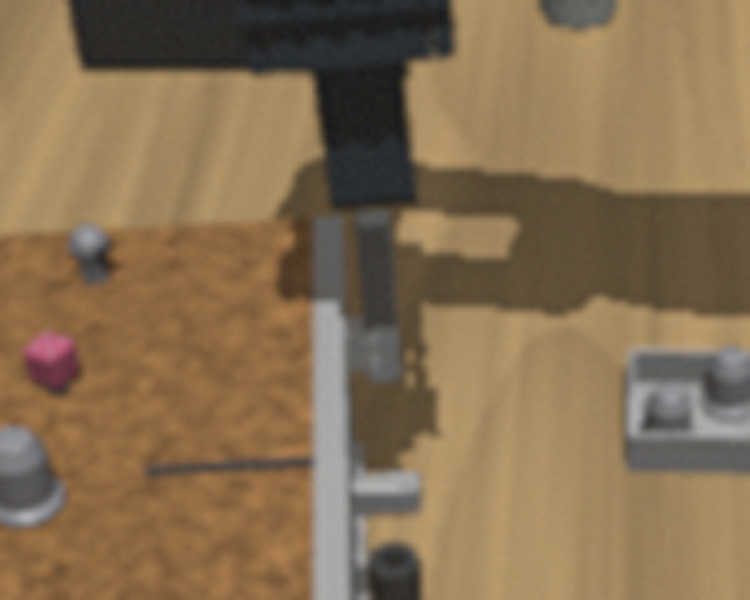

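>>> drive_tool(moves=[{"claw": -1,"dx": 0.1,"dy": 0,"dz": 0.6,"yaw": 0},{"claw": -1,"dx": 0,"dy": 0,"dz": 1,"yaw": 0},{"claw": -1,"dx": 0,"dy": 0,"dz": 1,"yaw": 0},{"claw": -1,"dx": 0,"dy": 0,"dz": 0.8,"yaw": 0},{"claw": -1,"dx": 0,"dy": 0,"dz": 0.25,"yaw": 0}])

```text
time_s: 15.95
ee_pos: [571.0, -128.6, 159.1]
ee_rot: [-179.8, 2.8, 7.1]
force: [0.1, -0.4, -0.6]
gripper_width: 91.3
```

>>> drive_tool(grip_force=30, moves=[{"claw": -1,"dx": 0.35,"dy": 0.22,"dz": 0,"yaw": 0},{"claw": 1,"dx": 0,"dy": 0,"dz": 0,"yaw": 0},{"claw": 1,"dx": 0,"dy": 0,"dz": 0,"yaw": 0},{"claw": 1,"dx": 0,"dy": 0,"dz": 0,"yaw": 0},{"claw": 1,"dx": 0,"dy": 0,"dz": 0,"yaw": 0}])

```text
time_s: 16.58
ee_pos: [579.6, -132.1, 160.2]
ee_rot: [-179.8, 2.7, 7.1]
force: [0.2, 0.4, -0.3]
gripper_width: 54.0
```

>>> drive_tool(moves=[{"claw": 1,"dx": 0,"dy": 0,"dz": 0,"yaw": 0},{"claw": 1,"dx": 0,"dy": 0,"dz": 0,"yaw": 0},{"claw": 1,"dx": 0,"dy": 0,"dz": 0,"yaw": 0},{"claw": 1,"dx": 0,"dy": 0,"dz": 0,"yaw": 0}])

```text
time_s: 17.08
ee_pos: [579.7, -132.9, 160.4]
ee_rot: [-179.9, 2.7, 7.1]
force: [-0.6, -2.6, -1.0]
gripper_width: 14.0
```

>>> drive_tool(moves=[{"claw": 1,"dx": 0,"dy": 0,"dz": 0,"yaw": 0},{"claw": 1,"dx": 0,"dy": 0,"dz": 0,"yaw": 0}])

```text
time_s: 17.32
ee_pos: [579.8, -133.6, 160.4]
ee_rot: [180.0, 2.7, 7.1]
force: [0.6, -1.7, -0.4]
gripper_width: 12.3
```

>>> drive_tool(moves=[{"claw": 1,"dx": 0,"dy": -0.4,"dz": 0,"yaw": 0},{"claw": 1,"dx": 0,"dy": -0.6,"dz": 0,"yaw": 0},{"claw": 1,"dx": 0,"dy": -0.6,"dz": 0,"yaw": 0},{"claw": 1,"dx": 0,"dy": -0.6,"dz": 0,"yaw": 0},{"claw": 1,"dx": 0,"dy": 0,"dz": 0,"yaw": 0}])

```text
time_s: 17.95
ee_pos: [574.0, -87.5, 160.4]
ee_rot: [179.9, 2.7, 7.2]
force: [0.9, -4.0, -0.7]
gripper_width: 11.7
```

>>> drive_tool(moves=[{"claw": 1,"dx": 0,"dy": -0.6,"dz": 0,"yaw": 0},{"claw": 1,"dx": 0,"dy": -0.7,"dz": 0,"yaw": 0},{"claw": 1,"dx": 0,"dy": -0.7,"dz": 0,"yaw": 0},{"claw": 1,"dx": 0,"dy": -0.6,"dz": 0,"yaw": 0},{"claw": 1,"dx": 0,"dy": -0.4,"dz": 0,"yaw": 0}])

```text
time_s: 18.58
ee_pos: [566.7, -30.0, 160.4]
ee_rot: [179.5, 2.6, 7.1]
force: [1.2, -7.6, -0.5]
gripper_width: 11.9
```

>>> drive_tool(moves=[{"claw": 1,"dx": 0,"dy": 0,"dz": 0,"yaw": 0},{"claw": 1,"dx": 0,"dy": 0,"dz": 0,"yaw": 0}])

```text
time_s: 18.82
ee_pos: [566.7, -30.6, 160.4]
ee_rot: [179.4, 2.6, 7.1]
force: [1.2, -6.9, -0.9]
gripper_width: 12.1
```

Run:
```python
from h import *
s=grab_frame("side"); i=s["color"][90:210,150:300]
cv2.imwrite("pics/s9.png",cv2.resize(i,None,fx=5,fy=5,interpolation=cv2.INTER_CUBIC))
t=grab_frame("top"); i=t["color"][90:210,190:340]
cv2.imwrite("pics/t9.png",cv2.resize(i,None,fx=5,fy=5,interpolation=cv2.INTER_CUBIC))
st=telemetry.state();p=st["ee_pos"];print(p,st["ee_rot"],st["gripper_width"],st["force"])
c=np.radians(7); print(-np.sin(c)*p[0]+np.cos(c)*p[1])
```

```text
[566.73014976 -30.62240869 160.43756945] [179.40587761   2.63558178   7.11879343] 12.112416654919612 [ 1.42339519 -6.31386805 -0.35238362]
-99.46118513511082
```

View pics/s9.png

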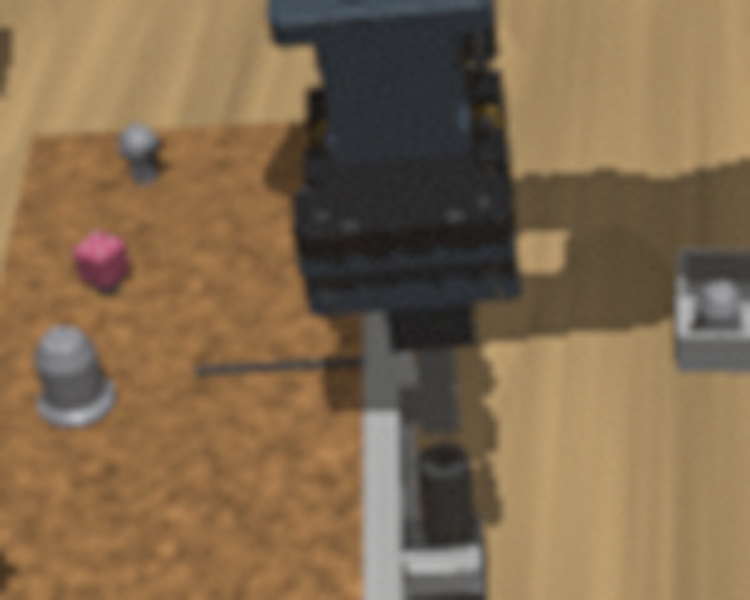

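View pics/t9.png

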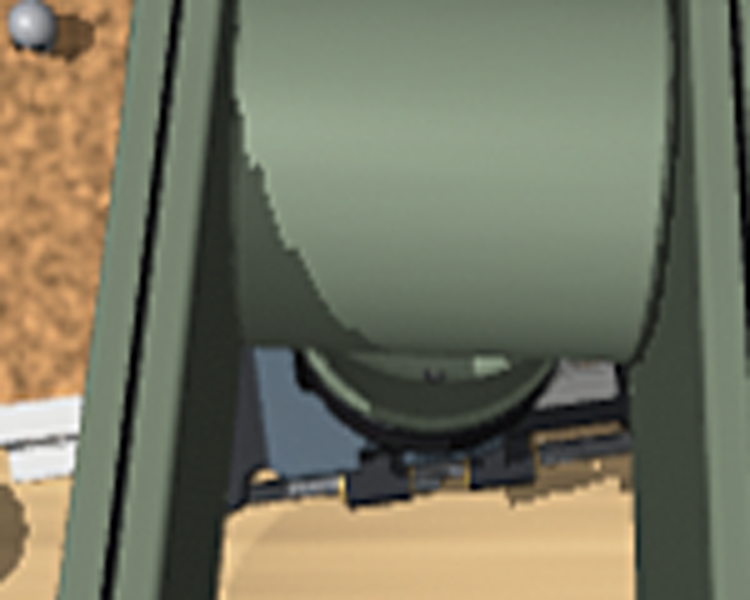

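Run:
```python
from h import *
np.set_printoptions(precision=1,suppress=True)
t=grab_frame("top"); s=grab_frame("side")
I=cv2.cvtColor(cv2.imread("pics/top0.png"),cv2.COLOR_BGR2GRAY).astype(float)
S=cv2.cvtColor(cv2.imread("pics/side0.png"),cv2.COLOR_BGR2GRAY).astype(float)
c=np.radians(7.0); yh=np.array([-np.sin(c),np.cos(c),0])
P=[]
for v in range(128,158,2):
    uc=264.3+(v-125.5)*4.3/33.5; u=np.arange(int(uc)-4,int(uc)+6); w=np.clip(75-I[v,u],0,None)
    if w.sum()>10: P.append(onz(t,(w*u).sum()/w.sum(),v,150))
P=np.array(P); print("top",(P@yh).round(1),P[0],P[-1])
print(np.degrees(np.polyfit(P[:,0],P[:,1],1)[0]))
P=[]
for u in range(194,222,2):
    v=np.arange(157,170); w=np.clip(75-S[v,u],0,None)
    if w.sum()>10: P.append(onz(s,u,(w*v).sum()/w.sum(),150))
P=np.array(P); print("side",(P@yh).round(1)); print(np.degrees(np.polyfit(P[:,0],P[:,1],1)[0]))
p=telemetry.state()["ee_pos"]; print("now",p@yh)
# long edges of cork in top for yaw
hsv=cv2.cvtColor(cv2.imread("pics/top0.png"),cv2.COLOR_BGR2HSV)
m=cv2.inRange(hsv,(5,110,60),(16,255,200)); m=cv2.morphologyEx(m,cv2.MORPH_OPEN,np.ones((5,5))); cs,_=cv2.findContours(m,0,1); k=max(cs,key=cv2.contourArea); b=cv2.boxPoints(cv2.minAreaRect(k)); print([onz(t,*q,150)[:2] for q in b], b)
```

```text
top [-91.3 -92.9 -91.9 -91.4 -91.9 -91.4 -91.3 -91.2 -91.5 -91.2 -91.2 -91.7
 -91.6 -91.6 -91. ] [657.7 -11.2 150. ] [603.2 -17.6 150. ]
6.387009838396202Traceback (most recent call last):
  File "<stdin>", line 17, in <module>
ValueError: matmul: Input operand 1 has a mismatch in its core dimension 0, with gufunc signature (n?,k),(k,m?)->(n?,m?) (size 3 is different from 0)
```

>>> drive_tool(moves=[{"claw": 1,"dx": 0,"dy": -0.35,"dz": 0,"yaw": 0},{"claw": 1,"dx": 0,"dy": -0.15,"dz": 0,"yaw": 0},{"claw": 1,"dx": 0,"dy": 0,"dz": 0,"yaw": 0},{"claw": 1,"dx": 0,"dy": 0,"dz": 0,"yaw": 0}])

```text
time_s: 19.52
ee_pos: [565.9, -23.8, 160.4]
ee_rot: [179.1, 2.6, 7.0]
force: [1.4, -7.0, -0.6]
gripper_width: 11.9
```

Run:
```python
from h import *
np.set_printoptions(precision=1,suppress=True)
s=grab_frame("side"); i=s["color"].copy()
st=telemetry.state();p=st["ee_pos"];print(p,st["ee_rot"],st["gripper_width"],st["force"])
c=np.radians(7.1); print([-np.sin(a)*p[0]+np.cos(a)*p[1] for a in (np.radians(7),c)])
S=cv2.cvtColor(s["color"],cv2.COLOR_BGR2GRAY).astype(float)
for col in range(192,222,4):
    v=np.arange(157,170); w=S[v,col]; print(col,v[w.argmin()],w.min(),w.max())
# expected mark through the pull: points at pull's y_c on cork
xh=np.array([np.cos(c),np.sin(c),0])
for d in (30,60,100): q=p+xh*d; q[2]=150; print(proj(s,q))
i=i[90:210,150:300]
cv2.imwrite("pics/s10.png",cv2.resize(i,None,fx=5,fy=5,interpolation=cv2.INTER_CUBIC))
```

```text
[565.9 -23.8 160.4] [179.1   2.6   7. ] 11.868902880991753 [ 2.2 -7.2 -0.5]
[np.float64(-92.61707689358241), np.float64(-93.5921081298585)]
192 164 81.0 110.0
196 163 84.0 121.0
200 163 78.0 123.0
204 163 77.0 120.0
208 163 80.0 124.0
212 163 81.0 126.0
216 163 47.0 133.0
220 162 45.0 72.0
(np.float64(222.39516658865168), np.float64(161.70944362011184))
(np.float64(207.94486624777807), np.float64(162.54742824763773))
(np.float64(188.62208085476357), np.float64(163.66797223207848))
```

View pics/s10.png

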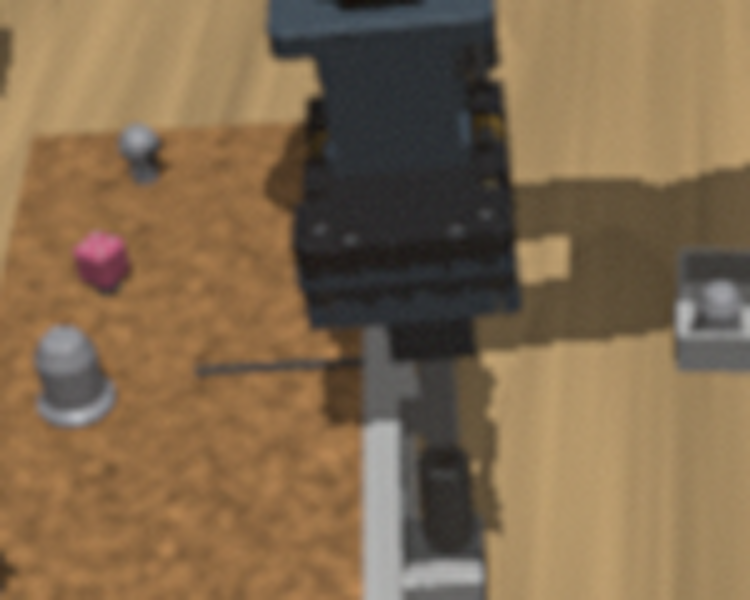

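>>> drive_tool(moves=[{"claw": 1,"dx": 0,"dy": -0.1,"dz": 0,"yaw": 0},{"claw": 1,"dx": 0,"dy": 0,"dz": 0,"yaw": 0},{"claw": 1,"dx": 0,"dy": 0,"dz": 0,"yaw": 0},{"claw": 1,"dx": 0,"dy": 0,"dz": 0,"yaw": 0},{"claw": 1,"dx": 0,"dy": 0,"dz": 0,"yaw": 0}])

```text
time_s: 20.2
ee_pos: [566.0, -25.1, 160.4]
ee_rot: [178.9, 2.6, 6.9]
force: [1.8, -7.1, 0.0]
gripper_width: 12.2
```

Run:
```python
from h import *
for n in("side","top"):
    s=grab_frame(n); cv2.imwrite(f"pics/{n}11.png",s["color"])
    st=telemetry.state();p=st["ee_pos"];print(p,st["ee_rot"],st["gripper_width"],st["force"])
    a=np.radians(7);print(-np.sin(a)*p[0]+np.cos(a)*p[1])
```

```text
[566.037492  -25.2336265 160.4419659] [178.89233071   2.61740835   6.90243997] 12.045585246046828 [ 1.8930195  -6.85376076 -0.6478641 ]
-94.02815636536987
[566.01794971 -25.24002935 160.43840998] [178.89144266   2.62002898   6.90403979] 12.25392759032595 [ 1.31634535 -7.16635461 -0.40795189]
-94.03212988459529
```

View pics/side11.png

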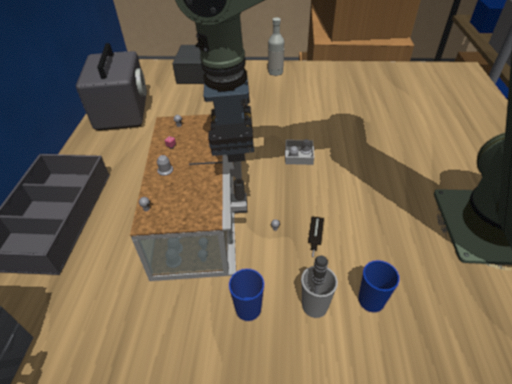

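View pics/top11.png

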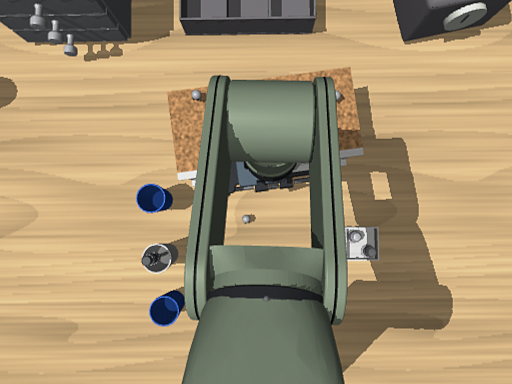

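>>> drive_tool(moves=[{"claw": 1,"dx": 0,"dy": -0.15,"dz": 0,"yaw": 0},{"claw": 1,"dx": 0,"dy": -0.08,"dz": 0,"yaw": 0},{"claw": 1,"dx": 0,"dy": -0.04,"dz": 0,"yaw": 0},{"claw": 1,"dx": 0,"dy": -0.04,"dz": 0,"yaw": 0},{"claw": 1,"dx": 0,"dy": -0.04,"dz": 0,"yaw": 0}])

```text
time_s: 20.92
ee_pos: [565.7, -22.4, 160.4]
ee_rot: [178.6, 2.6, 6.8]
force: [-0.2, -8.4, -1.2]
gripper_width: 12.0
```

Run:
```python
from h import *
for n in("side",)*4:
    s=grab_frame(n)
    st=telemetry.state();p=st["ee_pos"];a=np.radians(7);print(p,st["gripper_width"],st["force"],-np.sin(a)*p[0]+np.cos(a)*p[1])
```

```text
[565.70019242 -22.41281705 160.44439825] 12.062602650263688 [ 1.24808516 -7.44493382 -0.46671129] -91.18726632362696
[565.67987632 -22.41932263 160.42348011] 11.989106685303355 [ 2.15025142 -8.36116978 -0.43711394] -91.19124750233601
[565.69470756 -22.42943809 160.44960566] 12.54728585162026 [ 0.96103856 -7.60871612 -0.56535141] -91.20309503749496
[565.70336933 -22.43202255 160.43730667] 12.67068252814733 [ 1.63475433 -8.33357736 -0.73465767] -91.20671583717586
```

```bash
python3 -c "
from workcell import job
print(job.job_done())"
```

```text
the job is handed in; nothing more can be done
None
```

I moved the valve core tool from the tube to the grey cup. The door is open at the mark with the gripper still holding the pull, and I handed the job in at about 21 s. The hand-in gives no verdict.

- **Tool:** the last pictures show it standing tip down in the cup, let go and clear of the door.
- **Door:** along the slide, the pull reads y = -91.2 mm. The mark reads -91.5 mm from the top view and about -90.7 mm by hand from the side view. The reading was steady, with the gripper about 12 mm open on the bar and about 7–8 N of spring load. The two camera views differed by up to about 6 mm on where the pull started. The grip agreed with the top view to about 2 mm, so I expect the 8 mm tolerance to be met.
- **Other items:** the side view shows no visible shift of the caps, the lug nut cover or the tread gauge. I judged this by eye and did not measure it.
- **Failed checks:** one batch of three moves was refused because rows lacked some keys, and nothing moved. The automatic side-view measurement of the line also failed, so I compared it by pixel rows; they agreed to about one pixel (3 mm).

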